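Set a bracket blank in the bending block and clamp it

ROBOT

A 6-joint arm with a two-finger parallel gripper is mounted at the origin on a cart in front of the work surface, level with it; the furniture and walls round the work are solid. World frame = base frame: x ahead of the robot, y to its left, z up, the work surface at z = 0. Lengths are in m, angles in rad, forces in N, time in s.
With the tool pointing down it reaches from about 0.15 to 0.775 m from the base axis. Payload 6.1 kg.
Tool frame: the origin (TCP) lies midway between the tips of the shut fingers; the grasp point (between the pads) lies 19 mm behind it; z points along the fingers, y is the direction in which the jaws open and shut (so a half turn about z gives the same grasp; the last joint's range is limited). The gripper opens to 85 mm and grips with 20 to 120 N. Pads are 22 mm wide; open, the fingers measure 114 mm over their backs; the gripper's body (76 mm by 85 mm) begins 54 mm behind the grasp point. The pads swing forward as they close: fully open they stand 13 mm farther back than shut.
Start: joints at [0, 0.126, -0.04, 1.405, 0, 1.571], TCP at [0.525, -0, 0.231] pointing down, gripper open.
Joint ranges: [-2.72, 2.72], [-0.95, 1.95], [-1.27, 1.35], [-1.78, 2.02], [-1.46, 1.47], [-3.14, 3.14]. Speed limits (rad/s): [2.39, 2.39, 3.01, 3.14, 3.14, 3.14].

INTERFACE

Orientations are given as [roll, pitch, yaw] about the fixed x, y, z axes, in that order (R = Rz(yaw) Ry(pitch) Rx(roll)).
In Python, from rig import robot gives the robot as it stands.
- The arm moves only by the tool jog_arm, never from a script. Its argument "steps" is a list of rows, each a list of 6 numbers: the shift along the tool's x, y, z in mm, then the turn, a rotation vector about the tool's x, y, z in rad. A call has 1 to 20 rows; each row is the pose to reach, as a shift and turn from the pose commanded when the call began, along the tool's axes at that moment; what a row does not reach only later rows make up. A row lasts 1/12 s, in which the tool goes at most 41.7 mm and 7.16 degrees, less where a joint would pass 70% of its speed; a pose out of reach is approached as far as the arm can. A call with a gripper value outside its range is refused whole. "grip" is the finger opening in mm, from 0 to 85.4, set as the call begins (left out, the last holds). The fingers move at their own pace and stop on an object; "grip_force" is the grip in N (left out, the last holds). Time passes only in rows, so rows that repeat a pose let the fingers close. It gives the time, the measured TCP pose, the force and the opening at its end, in the units of the state.
- robot.observe(): the state, without advancing time (a new reading comes with each control period).
- robot.read_camera(name): name is "scene" or "side" or "wrist"; returns the picture (420x560x3 uint8, red, green, blue); there is no depth.
- robot.camera_info(name): a dict with "K" (3x3 intrinsics, pixels), "k1" (the pictures are not rectified: a ray, as slopes to the right and down, at radius r is drawn at 1 + k1 r^2 times it, then the intrinsics apply), "R" (3x3) and "t" (3): a world point X has camera coordinates R X + t. Camera axes: x right, y down, z forward; pixel columns grow to the right and rows downward; lengths in m; the calibration is good to about 2 mm. A picture is of the moment at which its call begins: read the wrist's pose just before it. camera_info takes no time and is no camera call; for the wrist camera it gives the pose at the moment of the call.
- robot.sign_off(): hands the job in, once; it reports no verdict.
The state is a dict: "time_s": time; "joint_pos": joint angles; "joint_velocities": joint speeds; "joint_efforts": joint torques, N m; "position": TCP position; "tool_rot": TCP orientation; "contact_force": force on the tool from outside, world axes, zero at the start; "moment": the same for the moment, N m; "opening": finger opening in m.
Only numpy, scipy, OpenCV 4.12 (cv2) and the standard library are available. Lean on these libraries where they do the work, as an engineer would, in place of code of your own. Each camera call takes 0.05 s, during which the arm holds its last target.

TASK

Get the aluminium blank ready for bending: push it square against the fence and slide it toward the front edge of the bending block until its blue end, and only that, hangs over, with the bend line right at the edge. Then press the orange clamp handle fully down so the blank is held there. Only push and press: do not lift the blank off the block, and leave the other things on the counter alone.

Things in the scene. Friction and masses are not known exactly. Their poses are not given: they have to be found in the camera images.
- jig: bending block fixed to the counter; place and yaw vary. Origin on the counter (z 0) below the front edge, in the plane of the fence face; x runs back along the fence, y from the bed toward fence and clamp, z up. Green base plate x 4..180, y -102..88, 10 mm high. Steel bed: flat top at z 40 mm, x 0..170, y -87..0; front edge x = 0
- bend_edge (a point): point on the front edge of the bed top, jig (0, -25, 40) mm; the first 12 mm of the bed are a bright steel strip
- fence (a point): middle of the fence's guiding face, jig (85, 0, 44) mm; the fence is a straight bar standing 8 mm above the bed, x 0..170, guiding face in the plane y = 0, 16 mm thick toward +y
- clamp_pivot (a point): pivot axis (along jig x) of the toggle clamp's handle and arm, jig (30, 38, 72) mm; its pedestal fills x 5..55, y 21..63. The open arm with its pad rises to about z 145 mm over x 20..40, y -30..45; shut, the pad comes down on the blank at jig (30, -25)
- clamp_handle (a joint): angle of the clamp handle about clamp_pivot: 0 open (it slopes up at 40 degrees, away from the bed, toward jig +y), grows as it goes down; 0.70 is level and its stop. The arm is geared to it and meets the blank at about 0.66. It stays where it is left by friction; pressed down halfway along, it moves at 5 to 12 N
- handle_end (a point): end of the orange grip on its centre line, 120 mm from the pivot (its round tip reaches 127 mm); the grip is 15 mm thick and starts 36 mm from the pivot. A finger going straight down onto it, about 60 mm from the pivot axis measured level along jig +y, slides along it and shuts it
- clamp_pad: black rubber pad, 15 mm wide, at the tip of the clamp arm, sprung by about 0.75 N per mm; origin at the centre of its foot; it presses on the blank with about 3 N when the clamp is shut
- blank: loose flat aluminium bar, 140 x 50 x 6 mm, about 0.12 kg, flat on the bed near the fence, a little askew. Origin at the centre of its underside; x runs lengthwise from the front (blue) end at x -70 to the rear end at +70, y toward the fence (edge at +25), z up. Front 30 mm inked blue up to a scribed white bend line at x -40; two 9 mm holes farther back
- bend_line (a point): middle of the scribed bend line on the blank's top, blank (-40, 0, 6) mm
- corner_front (a point): front corner of the blank on the fence side, blank (-70, 25, 3) mm
- corner_rear (a point): rear corner of the blank on the fence side, blank (70, 25, 3) mm
- finished_bracket: bystander: a bracket already bent, loose on the counter beside the block; 108 x 50 x 6 mm with a blue flange 30 mm high; origin under the middle of the flat part
- grease_tin: bystander: round tin, green with a light grey lid, 73 mm wide, 48 mm high, on the left
- oil_bottle: bystander: white plastic oil bottle with a red spout, 47 mm wide, 139 mm high, on the left
- pliers: bystander: pliers with red grips, 146 mm long, 12 mm high, on the right
- screwdriver: bystander: flat screwdriver with a yellow and black handle, 210 mm long, 31 mm high, on the right
- bush_steel: bystander: small steel bush, 24 mm wide, 26 mm high, at the back on the right

How it is judged:
By the outcome, as a careful person would: the job done as asked, in the order asked, and still so for the second after the job is handed in, with the robot touching nothing.
It also fails if it takes over 54 s, if anything falls off the work surface, if the arm or the gripper's body presses on something with over 40 N, if the wrist force passes 120 N, or if a joint passes its speed limit or range.

## Working session

There is one attempt and no reset: what is moved stays moved. The work goes in short steps, Python scripts to look and compute and a tool call to move; the robot and the scene stay as the last step left them, time stands still between calls to the robot, and variables do not carry over. Pictures are saved under pics/ and viewed, and the job is handed in when it is done.

Besides the shell and the picture viewer there is one more tool, called after "Emit:" as name(argument=value, ...), one argument or row to a line, values as JSON. jog_arm: Moves the arm, as the interface text tells. Its arguments: {"type":"object","properties":{"steps":{"type":"array","items":{"type":"array","items":{"type":"number"}}},"grip":{"type":"number"},"grip_force":{"type":"number"}},"required":["steps"]}

```bash
mkdir -p pics; ls
cat > h.py <<'E'
from rig import robot
import numpy as np, cv2
def snap(n,f):
    ci=robot.camera_info(n); im=robot.read_camera(n); cv2.imwrite(f'pics/{f}.png',im[:,:,::-1]); 
    np.savez(f'pics/{f}.npz',im=im,K=ci['K'],k1=ci['k1'],R=ci['R'],t=ci['t']); return im
def load(f):
    return dict(np.load(f'pics/{f}.npz'))
def ray(c,uv):
    uv=np.atleast_2d(np.asarray(uv,float)); K=c['K']
    p=cv2.undistortPoints(uv[:,None,:],K,np.array([float(c['k1']),0,0,0,0]))[:,0]
    d=np.c_[p,np.ones(len(p))]@c['R']; o=-c['R'].T@c['t']; return o,d
def onz(c,uv,z):
    o,d=ray(c,uv); return o+d*((z-o[2])/d[:,2])[:,None]
def proj(c,X):
    X=np.atleast_2d(X); p=X@c['R'].T+c['t']; s=p[:,:2]/p[:,2:]; s=s*(1+float(c['k1'])*(s**2).sum(1))[:,None]
    return np.c_[s,np.ones(len(s))]@np.asarray(c['K'])[:2].T
E
python3 - <<'E'
from h import *
for n in ('scene','side','wrist'): snap(n,n+'0')
s=robot.observe(); print(s)
for n in ('scene','side','wrist'):
    c=load(n+'0'); print(n,c['K'][0,0],c['k1'],-c['R'].T@c['t'],c['R'][2])
E
```

```text
pics
{'time_s': 0.15, 'joint_pos': array([ 2.29591397e-05,  1.26317253e-01, -4.03889838e-02,  1.40540674e+00,
        2.14825304e-05,  1.57079839e+00]), 'joint_velocities': array([ 0.00178252, -0.00170547,  0.00359399,  0.00131034, -0.0008465 ,
        0.00066852]), 'joint_efforts': array([-6.60388159e-04, -4.36274636e+01,  3.53150582e+01,  1.35390865e-02,
        2.80258462e-06, -9.74541621e-07]), 'position': array([5.24679681e-01, 1.83942819e-05, 2.30661647e-01]), 'tool_rot': array([-3.14027600e+00, -2.14797935e-05,  1.57081719e+00]), 'contact_force': array([0.98458017, 0.28610403, 0.73583438]), 'moment': array([-0.01222973,  0.02562553,  0.01156745]), 'opening': 0.08525774004175113}
scene 409.0171828805381 -0.08076772662461792 [-0.27443854 -0.65070305  0.89069414] [ 0.649013    0.44370959 -0.61798375]
side 452.140938037796 -0.018822348167393248 [ 0.35736439 -1.60644425  0.8736578 ] [ 0.11713295  0.89242975 -0.43571667]
wrist 317.78545929304374 -0.05454171489236191 [0.52412571 0.07253575 0.37366556] [-7.95738065e-04 -2.81702822e-01 -9.59501374e-01]
```

View pics/scene0.png

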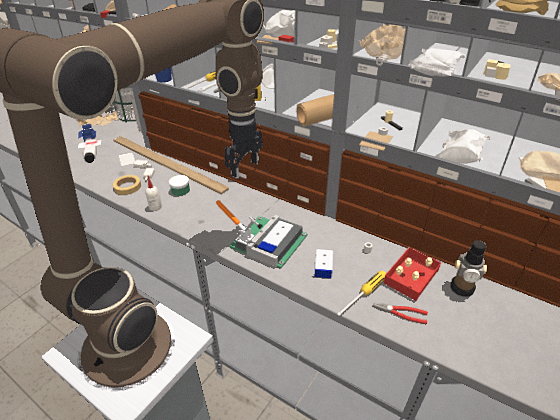

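View pics/side0.png

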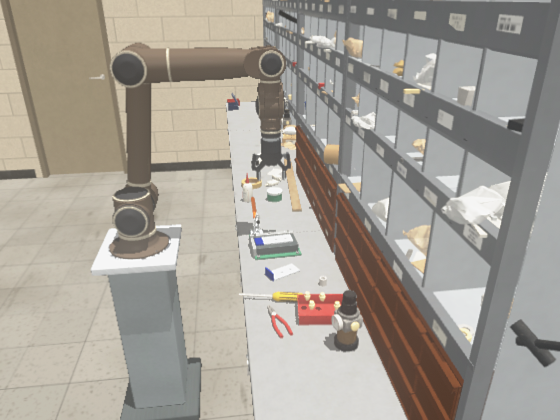

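View pics/wrist0.png

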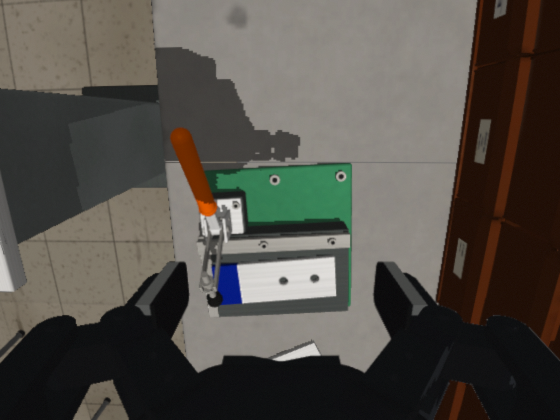

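The wrist view shows the jig with its front edge at column ~210, the fence at row ~240, the blank at columns 215–337 and rows 258–305, and the orange handle pointing up-left from (207,208) to (180,135). I'll enlarge it.

Run:
```python
from h import *
im=load('wrist0')['im'][:,:,::-1]
cv2.imwrite('pics/w0crop.png',cv2.resize(im[150:330,165:365],None,fx=4,fy=4,interpolation=cv2.INTER_CUBIC)[:600*4//4*1+120])
c=cv2.resize(im[190:335,190:360],None,fx=4,fy=4,interpolation=cv2.INTER_CUBIC); cv2.imwrite('pics/w0crop.png',c)
```

```text
(no output)
```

View pics/w0crop.png

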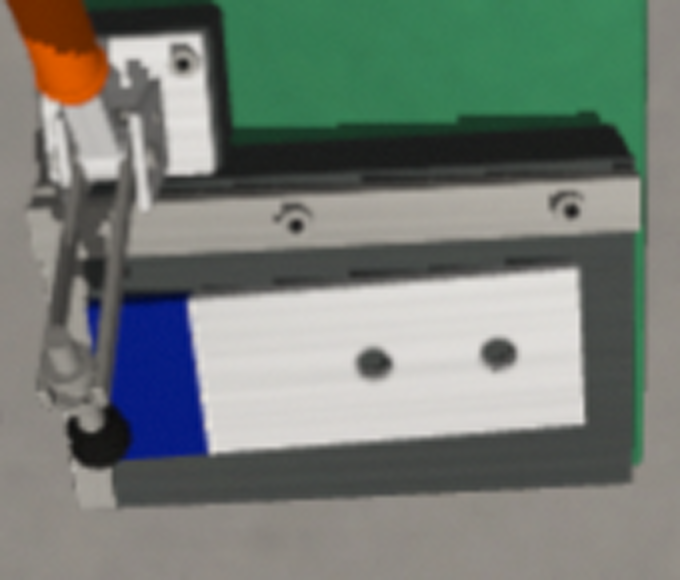

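Run:
```python
from h import *
c=load('wrist0')
def P(u,v,z): return onz(c,[((u+.5)/4-.5+190,(v+.5)/4-.5+190)],z)[0]*1000
bf=P(78,506,.040); br=P(632,483,.040)
print('bed front/near',bf,'rear',br, np.linalg.norm(bf-br))
ff=P(47,263,.048); fr=P(638,232,.048); fro=P(638,178,.048); ffo=P(33,207,.048)
print('fence',ff,fr,np.linalg.norm(ff-fr),ffo,fro)
for a,b in((bf,br),(ff,fr),(ffo,fro)): print('yaw',np.arctan2(*(b-a)[1::-1]))
for n,p in dict(lineF=(190,296),lineN=(209,455),rF=(578,267),rN=(585,423),fN=(118,461)).items(): print(n,P(*p,.046))
im=c['im'].astype(int)
```

```text
bed front/near [ 435.83880327 -162.22960284   40.        ] rear [ 605.16570213 -153.92022357   40.        ] 169.53065936210032
fence [434.75202348 -77.10561258  48.        ] [599.73150922 -67.64608305  48.        ] 165.25045662660654 [432.1049989  -60.22860821  48.        ] [598.72782927 -51.62899965  48.        ]
yaw 0.0490336670815051
yaw 0.0572748999751439
yaw 0.0515654731872299
lineF [474.24389952 -88.10470789  46.        ]
lineN [ 477.68383498 -140.00278265   46.        ]
rF [583.89499152 -79.13535867  46.        ]
rN [ 588.49700344 -129.24940024   46.        ]
fN [ 450.50210633 -142.22814137   46.        ]
```

Emit:
jog_arm(
  steps=[
    [-40, 3, 0, 0, 0, -0.052],
    [-80, 3, 0, 0, 0, -0.052],
    [-120, 3, 0, 0, 0, -0.052],
    [-156, 3, 0, 0, 0, -0.052],
    [-156, 3, 40, 0, 0, -0.052],
    [-156, 3, 80, 0, 0, -0.052],
    [-156, 3, 110, 0, 0, -0.052],
    [-156, 3, 110, 0, 0, -0.052],
    [-156, 3, 110, 0, 0, -0.052],
  ],
  grip=85.4,
)

```text
time_s: 0.9
position: [0.5266, -0.1557, 0.1201]
tool_rot: [-3.138, -0.001, 1.623]
contact_force: [0.3, 0.8, 1.2]
opening: 0.0852
```

Run:
```python
from h import *
im=snap('wrist','wrist1')
```

```text
(no output)
```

View pics/wrist1.png

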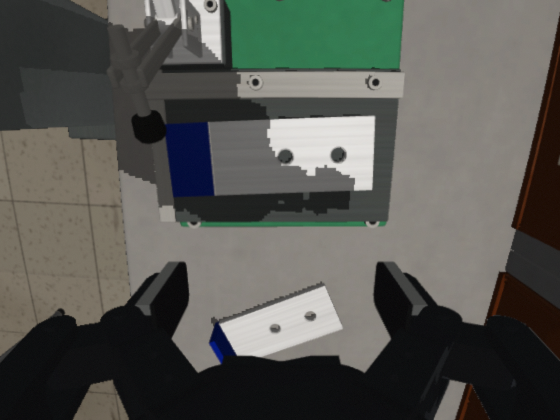

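The jig is now axis-aligned. The blank runs from (168,123) to (375,191) with its bend line at column ~213, the near bed edge is at row ~221, and the pad at (149,126) is clear.

Run:
```python
from h import *
im=load('wrist1')['im'][:,:,::-1]
c=cv2.resize(im[60:235,105:410],None,fx=2.6,fy=2.6,interpolation=cv2.INTER_CUBIC); cv2.imwrite('pics/w1crop.png',c)
```

```text
(no output)
```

View pics/w1crop.png

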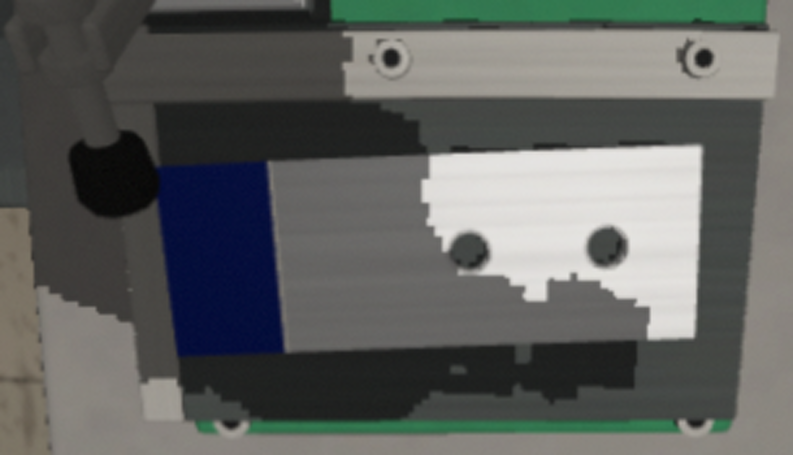

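Run:
```python
from h import *
c=load('wrist1')
def P(u,v,z): return onz(c,[((u+.5)/2.6-.5+105,(v+.5)/2.6-.5+60)],z)[0]*1000
bf=P(143,420,.040); br=P(735,419,.040); bf2=P(127,245,.040)
fr=P(776,98,.048); fl=P(345,100,.048)
print(bf,br,np.linalg.norm(bf-br),fl,fr, bf2)
print([np.arctan2(*(b-a)[1::-1]) for a,b in((bf,br),(fl,fr))])
y=np.arctan2(*(br-bf)[1::-1])
R=np.array([[np.cos(y),-np.sin(y)],[np.sin(y),np.cos(y)]])
O=bf[:2]-R@[0,-87]; O2=fr[:2]-R@[170,0]; print(y,O,O2)
O=(O+O2)/2
for n,p in dict(bf2=(127,245),lineF=(268,161),lineN=(285,352),rF=(701,146),rN=(695,338),fF=(158,168),fN=(179,356)).items(): print(n,(P(*p,.046 if n!='bf2' else .04)[:2]-O)@R)
```

```text
[ 435.48438934 -162.74095669   40.        ] [ 605.02862716 -153.48419643   40.        ] 169.79674963874666 [493.47046653 -73.21155088  48.        ] [600.61053473 -66.71284335  48.        ] [ 433.74139391 -112.81294183   40.        ]
[np.float64(0.05454375134778402), np.float64(0.06058195805392339)]
0.05454375134778402 [430.74143552 -75.87033802] [430.86334881 -75.98068415]
bf2 [  0.92364965 -36.99279862]
lineF [ 42.18401594 -15.30049672]
lineN [ 43.62794605 -65.52673824]
rF [152.53774726 -11.8059554 ]
rN [154.61207904 -61.85473879]
fF [ 13.5679446 -16.7127179]
fN [ 14.43101776 -66.54618798]
```

Emit:
jog_arm(
  steps=[
    [0, 0, 30, 0, 0, -0.002],
    [0, 0, 60, 0, 0, -0.002],
    [0, 0, 80, 0, 0, -0.002],
    [0, 0, 90, 0, 0, -0.002],
    [0, 0, 90, 0, 0, -0.002],
    [0, 0, 90, 0, 0, -0.002],
  ],
)

```text
time_s: 1.45
position: [0.5293, -0.1562, 0.0333]
tool_rot: [3.139, 0.001, 1.625]
contact_force: [0.1, 0.6, -0.8]
opening: 0.0852
```

Run:
```python
from h import *
print(robot.observe()['position'],robot.observe()['contact_force'])
im=snap('wrist','wrist2')
```

```text
[ 0.52928751 -0.15618573  0.03326544] [ 0.06304956  0.60245324 -0.774971  ]
```

View pics/wrist2.png

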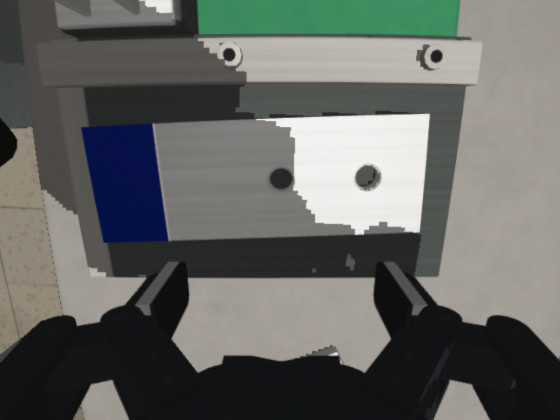

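Emit:
jog_arm(
  steps=[
    [0, 0, 0, 0, 0, 0],
    [0, 0, 0, 0, 0, 0],
  ],
)

```text
time_s: 1.67
position: [0.5292, -0.1563, 0.0332]
tool_rot: [3.139, 0.001, 1.625]
contact_force: [-0.0, -0.0, -0.5]
opening: 0.0858
```

Emit:
jog_arm(
  steps=[
    [0, 0, 4, 0, 0, 0],
    [0, 0, 4, 0, 0, 0],
    [4, 0, 4, 0, 0, 0],
    [8, 0, 4, 0, 0, 0],
    [11, 0, 4, 0, 0, 0],
    [14, 0, 4, 0, 0, 0],
    [17, 0, 4, 0, 0, 0],
    [19, 0, 4, 0, 0, 0],
    [19, 0, 4, 0, 0, 0],
  ],
)

```text
time_s: 2.42
position: [0.5269, -0.1365, 0.0273]
tool_rot: [-3.142, -0.0, 1.625]
contact_force: [-0.5, 0.5, 0.1]
opening: 0.0857
```

Run:
```python
from h import *
im=snap('wrist','wrist3')
```

```text
(no output)
```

View pics/wrist3.png

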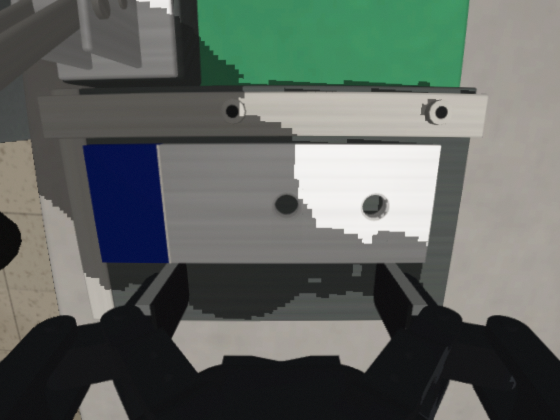

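Both fingers touch the near edge (row ~262) and the blank is now parallel to the fence, with a small gap left (rows 137–144).

Emit:
jog_arm(
  steps=[
    [2, 0, 0, 0, 0, 0],
    [3, 0, 0, 0, 0, 0],
    [4, 0, 0, 0, 0, 0],
    [5, 0, 0, 0, 0, 0],
    [5, 0, 0, 0, 0, 0],
  ],
)

```text
time_s: 2.88
position: [0.5269, -0.133, 0.0275]
tool_rot: [3.141, 0.003, 1.625]
contact_force: [0.6, -5.1, -0.3]
opening: 0.0855
```

Emit:
jog_arm(
  steps=[
    [-8, 0, 0, 0, 0, 0],
    [-12, 0, 0, 0, 0, 0],
    [-12, 0, -30, 0, 0, 0],
    [-12, 0, -60, 0, 0, 0],
    [-12, 20, -80, 0, 0, 0],
    [5, 50, -80, 0, 0, 0],
    [25, 80, -80, 0, 0, 0],
    [37, 88, -80, 0, 0, 0],
    [37, 88, -80, 0, 0, 0],
    [37, 88, -80, 0, 0, 0],
  ],
)

```text
time_s: 3.72
position: [0.6122, -0.0899, 0.1065]
tool_rot: [-3.14, -0.0, 1.626]
contact_force: [-0.1, 0.4, 1.0]
opening: 0.0849
```

Emit:
jog_arm(
  steps=[
    [0, 0, 0, 0, 0, 0],
    [0, 0, 0, 0, 0, 0],
    [0, 0, 0, 0, 0, 0],
    [0, 0, 0, 0, 0, 0],
    [0, 0, 0, 0, 0, 0],
    [0, 0, 0, 0, 0, 0],
  ],
  grip=0,
)

```text
time_s: 4.22
position: [0.6124, -0.0907, 0.1075]
tool_rot: [3.141, 0.0, 1.624]
contact_force: [0.1, -0.7, 0.3]
opening: 0.0124
```

```bash
cat >> h.py <<'E'
O=np.array([430.8,-75.9]); YW=0.0545
RJ=np.array([[np.cos(YW),-np.sin(YW)],[np.sin(YW),np.cos(YW)]])
def jig(p): return (np.asarray(p)[...,:2]-O)@RJ
def tcp():
    s=robot.observe(); p=s['position']*1000; return s['time_s'],jig(p),p[2],s['tool_rot'],s['contact_force'],s['opening']
E
python3 - <<'E'
from h import *
print(tcp())
im=snap('wrist','wrist4')
E
```

```text
(4.2167, array([180.49336745, -24.6463645 ]), np.float64(107.49030658794496), array([3.14137473e+00, 4.89718389e-05, 1.62425698e+00]), array([ 0.09452637, -0.68122395,  0.31788438]), 0.012441323568731344)
```

View pics/wrist4.png

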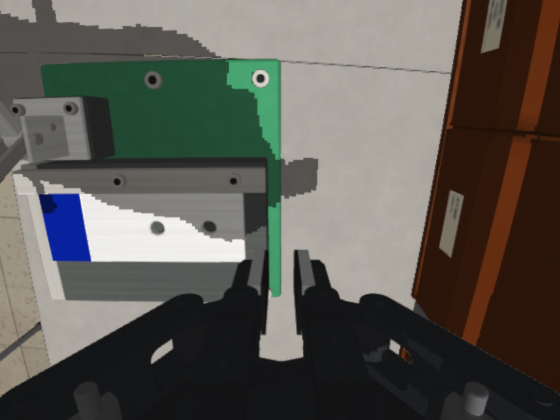

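The blank sits square against the fence (its top edge is at row ~193, parallel to it), and the fingers are closing behind its rear end. I'll descend now.

Emit:
jog_arm(
  steps=[
    [0, 0, 0, 0, 0, 0],
    [0, 0, 0, 0, 0, 0],
    [0, 0, 30, 0, 0, 0],
    [0, 0, 50, 0, 0, 0],
    [0, 0, 60, 0, 0, 0],
    [0, 0, 63, 0, 0, 0],
    [0, 0, 63, 0, 0, 0],
    [0, 0, 63, 0, 0, 0],
  ],
)

```text
time_s: 4.93
position: [0.6132, -0.0904, 0.0452]
tool_rot: [3.141, 0.0, 1.625]
contact_force: [0.5, 0.2, 0.4]
opening: -0.0001
```

Run:
```python
from h import *
print(tcp())
im=snap('wrist','wrist5')
```

```text
(4.9333, array([181.28953928, -24.41151206]), np.float64(45.24665444677815), array([3.14051796e+00, 2.35345145e-04, 1.62486245e+00]), array([0.46916605, 0.21540579, 0.38642069]), -0.0001257883209194704)
```

View pics/wrist5.png

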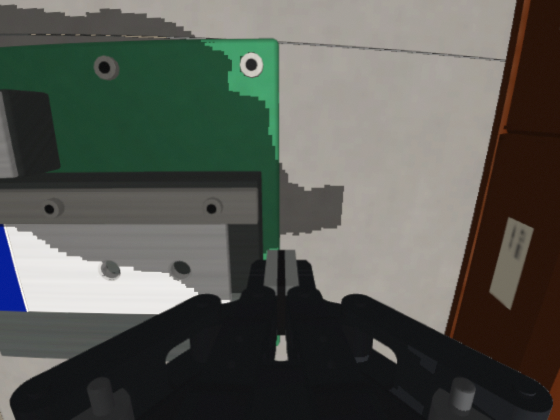

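Emit:
jog_arm(
  steps=[
    [0, 0, 3, 0, 0, 0],
    [0, -5, 3, 0, 0, 0],
    [0, -10, 3, 0, 0, 0],
    [0, -14, 3, 0, 0, 0],
    [0, -18, 3, 0, 0, 0],
    [0, -22, 3, 0, 0, 0],
    [0, -26, 3, 0, 0, 0],
    [0, -30, 3, 0, 0, 0],
    [0, -34, 3, 0, 0, 0],
    [0, -38, 3, 0, 0, 0],
    [0, -41, 3, 0, 0, 0],
    [0, -43, 3, 0, 0, 0],
    [0, -43, 3, 0, 0, 0],
  ],
)

```text
time_s: 6.07
position: [0.5692, -0.0927, 0.0414]
tool_rot: [-3.141, 0.0, 1.625]
contact_force: [0.2, -0.0, 0.4]
opening: 0.0001
```

Run:
```python
from h import *
print(tcp())
im=snap('wrist','wrist6')
for n in ('scene','side'): snap(n,n+'6')
im=load('scene6')['im'][200:280,220:320,::-1]
cv2.imwrite('pics/s6.png',cv2.resize(im,None,fx=6,fy=6,interpolation=cv2.INTER_CUBIC))
```

```text
(6.0667, array([137.26764516, -24.30206465]), np.float64(41.385970495807236), array([-3.14140527e+00,  5.14379608e-05,  1.62470368e+00]), array([ 0.21266536, -0.03138682,  0.39884468]), 0.00013190020706097848)
```

View pics/wrist6.png

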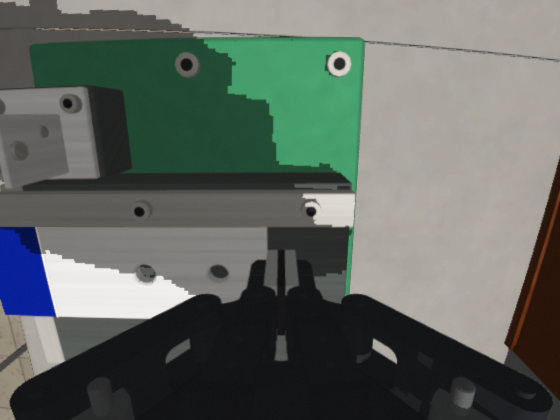

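View pics/s6.png

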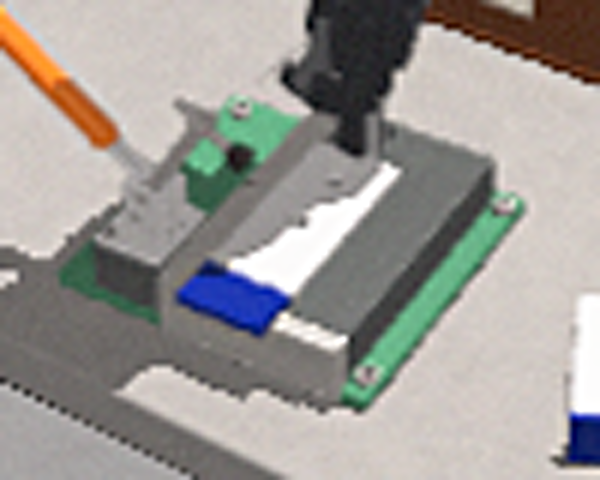

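The wrist view shows the blank still flush with the fence, its rear end at column ~268 and the bend line at columns 38–55. Next I'll measure the remaining travel.

Run:
```python
from h import *
im=load('wrist6')['im'][:,:,::-1]
cv2.imwrite('pics/w6a.png',cv2.resize(im[215:375,0:130],None,fx=3.7,fy=3.7,interpolation=cv2.INTER_CUBIC))
cv2.imwrite('pics/w6b.png',cv2.resize(im[215:305,230:360],None,fx=5,fy=5,interpolation=cv2.INTER_CUBIC))
```

```text
(no output)
```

View pics/w6a.png

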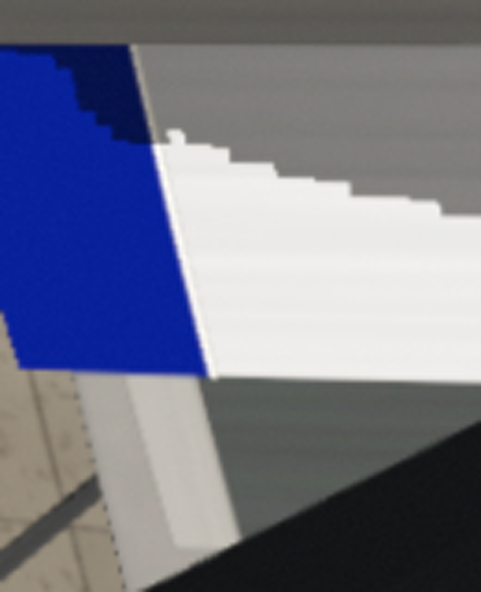

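View pics/w6b.png

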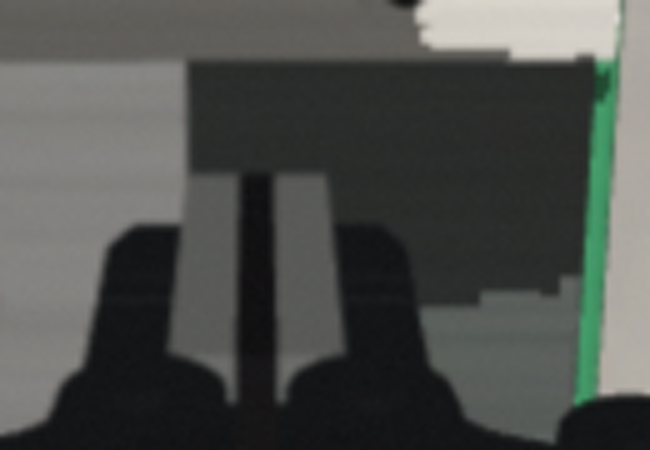

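Run:
```python
from h import *
c=load('wrist6')
def A(u,v,z): return jig(onz(c,[((u+.5)/3.7-.5,(v+.5)/3.7-.5+215)],z)[0]*1000)
def B(u,v,z): return jig(onz(c,[((u+.5)/5-.5+230,(v+.5)/5-.5+215)],z)[0]*1000)
print('edge',A(128,378,.04),A(180,548,.04),'strip12',A(206,390,.04),A(240,538,.04))
print('line',A(131,46,.046),A(211,376,.046),'front',A(10,340,.046),'frontN',A(19,367,.046))
print('rear',B(187,62,.046),B(188,165,.046),'bed rear',B(597,70,.04),B(580,400,.04), 'fence',A(300,44,.048),B(300,60,.048))
```

```text
edge [  0.5613814  -55.94836047] [  1.03575156 -87.37557727] strip12 [ 12.6110126  -57.61380245] [ 11.68419263 -84.87905877]
line [19.07345396 -1.21569084] [ 19.08015465 -50.83881874] front [-10.67462801 -45.94795409] frontN [-10.56386223 -50.43567813]
rear [130.3359327   -0.98194566] [130.29086244 -11.27417701] bed rear [169.70372017  -4.00082449] [170.23844072 -40.32174586] fence [43.58137495 -0.14427183] [ 1.40711977e+02 -8.79336422e-02]
```

Emit:
jog_arm(
  steps=[
    [0, -4, 0, 0, 0, 0],
    [0, -8, 0, 0, 0, 0],
    [0, -11, 0, 0, 0, 0],
    [0, -14, 0, 0, 0, 0],
    [0, -16, 0, 0, 0, 0],
    [0, -16, 0, 0, 0, 0],
  ],
)

```text
time_s: 6.72
position: [0.553, -0.0935, 0.0413]
tool_rot: [-3.141, -0.0, 1.625]
contact_force: [-0.5, -0.1, -0.1]
opening: -0.0
```

Run:
```python
from h import *
print(tcp())
im=snap('wrist','wrist7')[:,:,::-1]
cv2.imwrite('pics/w7.png',cv2.resize(im[150:375,0:180],None,fx=2.6,fy=2.6,interpolation=cv2.INTER_CUBIC))
cv2.imwrite('pics/w7b.png',cv2.resize(im[215:305,230:360],None,fx=5,fy=5,interpolation=cv2.INTER_CUBIC))
```

```text
(6.7167, array([121.03681321, -24.26279816]), np.float64(41.29799019779923), array([-3.14111824e+00, -5.96546359e-05,  1.62463839e+00]), array([-0.47180088, -0.079385  , -0.14210788]), -3.753439641350025e-05)
```

View pics/w7.png

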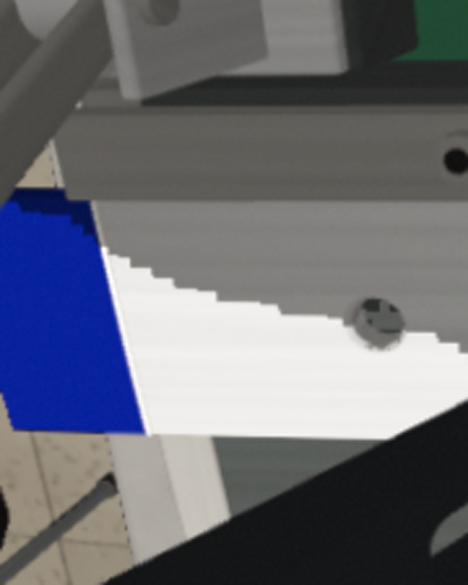

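View pics/w7b.png

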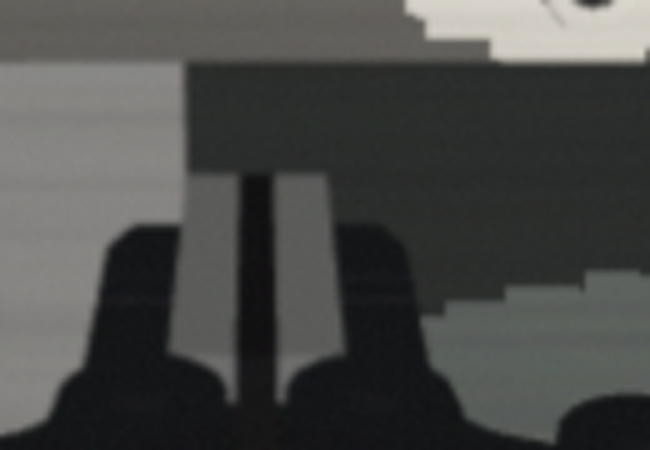

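Run:
```python
from h import *
c=load('wrist7')
def A(u,v,z): return jig(onz(c,[((u+.5)/2.6-.5,(v+.5)/2.6-.5+150)],z)[0]*1000)
def B(u,v,z): return jig(onz(c,[((u+.5)/5-.5+230,(v+.5)/5-.5+215)],z)[0]*1000)
print('edge',A(161,437,.04),A(187,538,.04),'strip12',A(211,437,.04),A(228,510,.04))
print('line',A(93,201,.046),A(147,433,.046),'frontN',A(13,430,.046))
print('rear',B(185,65,.046),B(186,165,.046))
```

```text
edge [  0.4835045  -55.92245928] [  0.46065231 -82.09901602] strip12 [ 11.63311494 -55.57959816] [ 11.59723005 -74.13686881]
line [ 3.12262081 -1.10918328] [  2.66724662 -50.7378186 ] frontN [-27.01386797 -51.13847845]
rear [113.93140932  -1.19661294] [113.88634225 -11.18856098]
```

Emit:
jog_arm(
  steps=[
    [0, -1.4, 0, 0, 0, 0],
    [0, -2.7, 0, 0, 0, 0],
    [0, -2.7, 0, 0, 0, 0],
    [0, -2.7, 0, 0, 0, 0],
  ],
)

```text
time_s: 7.1
position: [0.5509, -0.0937, 0.0413]
tool_rot: [-3.141, 0.0, 1.625]
contact_force: [0.3, -0.1, -1.4]
opening: -0.0003
```

Run:
```python
from h import *
print(tcp())
im=snap('wrist','wrist8')[:,:,::-1]
cv2.imwrite('pics/w8.png',cv2.resize(im[220:370,20:150],None,fx=4,fy=4,interpolation=cv2.INTER_CUBIC))
cv2.imwrite('pics/w8b.png',cv2.resize(im[215:305,230:360],None,fx=5,fy=5,interpolation=cv2.INTER_CUBIC))
```

```text
(7.1, array([118.92609492, -24.30090745]), np.float64(41.298704688017395), array([-3.14146215e+00,  2.08107675e-05,  1.62475655e+00]), array([ 0.30886113, -0.12991952, -1.35162145]), -0.0002649765444100648)
```

View pics/w8.png

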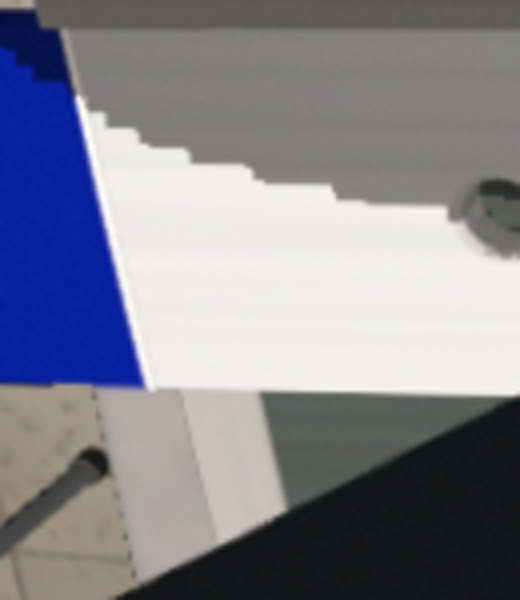

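Run:
```python
from h import *
c=load('wrist8')
def A(u,v,z): return jig(onz(c,[((u+.5)/4-.5+20,(v+.5)/4-.5+220)],z)[0]*1000)
def B(u,v,z): return jig(onz(c,[((u+.5)/5-.5+230,(v+.5)/5-.5+215)],z)[0]*1000)
print('edge',A(182,391,.04),A(217,537,.04),'strip12',A(262,395,.04),A(286,498,.04))
print('line',A(65,30,.046),A(109,220,.046),A(147,386,.046))
g=c['im'].astype(int)
# rear end column and line col by gradient
for r in (232,240): 
    row=g[r,255:280].sum(1); k=np.argmin(np.diff(row)); print(r,255+k+.5, jig(onz(c,[(255+k+.5,r)],.046)[0]*1000))
for r in (265,280,300,310):
    row=g[r,20:80]; print(r,[tuple(x) for x in row[np.argmax(np.diff(row[:,0]))-2:][:7]], 20+np.argmax(np.diff(row[:,0])))
```

```text
edge [  0.50182011 -55.6213435 ] [  0.19109866 -80.10028335] strip12 [ 11.91497697 -55.91814963] [ 11.95925724 -72.89010205]
line [ 1.22698811 -1.19831242] [  1.14413792 -26.42880354] [  0.67320439 -50.68832249]
232 266.5 [111.73569033  -3.38741507]
240 266.5 [111.68039953  -7.37137031]
265 [(np.int64(9), np.int64(35), np.int64(159)), (np.int64(25), np.int64(43), np.int64(161)), (np.int64(116), np.int64(122), np.int64(188)), (np.int64(234), np.int64(234), np.int64(239)), (np.int64(247), np.int64(245), np.int64(241)), (np.int64(237), np.int64(235), np.int64(232)), (np.int64(240), np.int64(238), np.int64(236))] 43
280 [(np.int64(8), np.int64(34), np.int64(158)), (np.int64(9), np.int64(35), np.int64(158)), (np.int64(56), np.int64(68), np.int64(167)), (np.int64(193), np.int64(191), np.int64(216)), (np.int64(250), np.int64(249), np.int64(246)), (np.int64(242), np.int64(240), np.int64(235)), (np.int64(232), np.int64(230), np.int64(228))] 46
300 [(np.int64(8), np.int64(34), np.int64(158)), (np.int64(10), np.int64(35), np.int64(159)), (np.int64(59), np.int64(69), np.int64(166)), (np.int64(198), np.int64(195), np.int64(218)), (np.int64(249), np.int64(247), np.int64(244)), (np.int64(241), np.int64(238), np.int64(233)), (np.int64(235), np.int64(233), np.int64(231))] 51
310 [(np.int64(8), np.int64(33), np.int64(157)), (np.int64(23), np.int64(42), np.int64(161)), (np.int64(106), np.int64(113), np.int64(187)), (np.int64(227), np.int64(227), np.int64(235)), (np.int64(247), np.int64(246), np.int64(242)), (np.int64(241), np.int64(239), np.int64(235)), (np.int64(240), np.int64(238), np.int64(236))] 54
```

Emit:
jog_arm(
  steps=[
    [0, -0.5, 0, 0, 0, 0],
    [0, -1, 0, 0, 0, 0],
    [0, -1, 0, 0, 0, 0],
    [0, -1, 0, 0, 0, 0],
  ],
)

```text
time_s: 7.48
position: [0.55, -0.0937, 0.0413]
tool_rot: [-3.142, -0.0, 1.625]
contact_force: [0.6, 0.5, -0.0]
opening: 0.0
```

Run:
```python
from h import *
print(tcp())
im=snap('wrist','wrist9')[:,:,::-1]
c=load('wrist9')
for r in (265,300,310):
    row=c['im'][r,20:80,0].astype(int); k=np.argmax(np.diff(row)); 
    f=k+(125-row[k])/(row[k+1]-row[k]); print(r, jig(onz(c,[(20+f,r)],.046)[0]*1000))
for r in (232,240):
    row=c['im'][r,255:280].astype(int).sum(1); k=np.argmin(np.diff(row)); print(jig(onz(c,[(255+k+.5,r)],.046)[0]*1000))
cv2.imwrite('pics/w9.png',cv2.resize(im[220:370,20:150],None,fx=4,fy=4,interpolation=cv2.INTER_CUBIC))
```

```text
(7.4833, array([118.0049292, -24.2869436]), np.float64(41.28599042390278), array([-3.14159076e+00, -5.66096668e-06,  1.62480547e+00]), array([ 0.61618585,  0.52521998, -0.00962298]), 1.0320947242592311e-05)
265 [ -0.67075734 -21.11095068]
300 [ -0.70129595 -40.97665047]
310 [ -0.604347   -46.94358011]
[110.79002625  -3.3721012 ]
[110.73481139  -7.3551304 ]
```

View pics/w9.png

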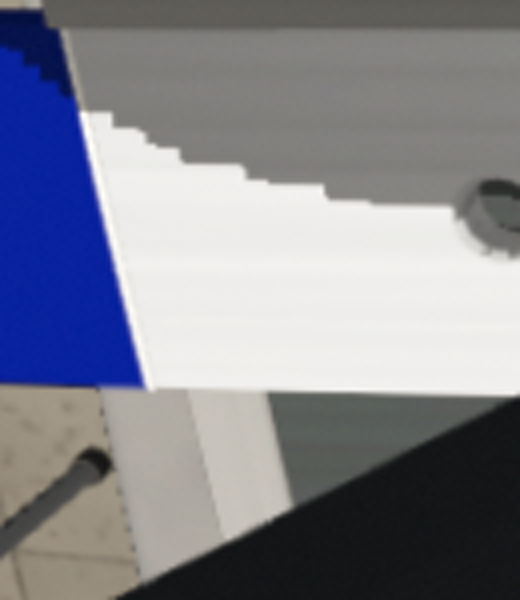

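Blue/white boundary is at x −0.65 mm, so the centre of the scribed line lies about on the edge, and the rear end is at ~110.8. I'll back off, rise and go above the handle.

Emit:
jog_arm(
  steps=[
    [0, 6, 0, 0, 0, 0],
    [0, 14, 0, 0, 0, 0],
    [0, 14, -40, 0, 0, 0],
    [0, 14, -80, 0, 0, 0],
    [0, 14, -120, 0, 0, 0],
    [0, 14, -150, 0, 0, 0],
    [0, 14, -150, 0, 0, 0],
    [0, 14, -150, 0, 0, 0],
  ],
)

```text
time_s: 8.2
position: [0.5658, -0.0931, 0.1935]
tool_rot: [3.137, 0.001, 1.625]
contact_force: [-0.7, -0.3, -0.1]
opening: -0.0
```

Run:
```python
from h import *
print(tcp())
im=snap('wrist','wrist10')
```

```text
(8.2, array([133.88410297, -24.57757864]), np.float64(193.4977841263998), array([3.13696610e+00, 9.92857382e-04, 1.62486874e+00]), array([-0.68370947, -0.27692929, -0.11041972]), -4.756902947018717e-05)
```

View pics/wrist10.png

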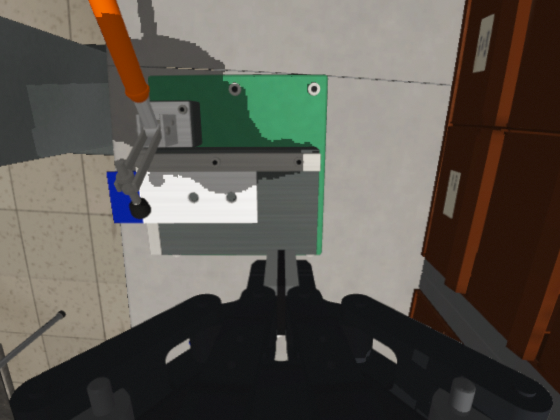

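The blank lies flush and square, with the blue end (columns 108–143) hanging over the front edge. Now to a point above the handle.

Emit:
jog_arm(
  steps=[
    [30, -20, 0, 0, 0, 0],
    [60, -40, 0, 0, 0, 0],
    [85, -65, 0, 0, 0, 0],
    [105, -88, 0, 0, 0, 0],
    [122, -104, 0, 0, 0, 0],
    [122, -104, 0, 0, 0, 0],
    [122, -104, 0, 0, 0, 0],
  ],
)

```text
time_s: 8.83
position: [0.4524, 0.0238, 0.19]
tool_rot: [-3.14, 0.0, 1.627]
contact_force: [0.1, 1.0, 0.5]
opening: 0.0002
```

Run:
```python
from h import *
print(tcp())
snap('wrist','wrist11')
ims=[]
for n,b in (('scene',(170,290,190,330)),('side',(170,270,210,330))):
    im=snap(n,n+'11')[:,:,::-1]; ims.append(cv2.resize(im[b[0]:b[1],b[2]:b[3]],(700,600 if n=='scene' else 583),interpolation=cv2.INTER_CUBIC)); cv2.imwrite(f'pics/{n}11c.png',ims[-1])
```

```text
(8.8333, array([27.0401967 , 98.41701936]), np.float64(189.95575147492306), array([-3.13961062e+00,  1.70047483e-04,  1.62674426e+00]), array([0.08263704, 0.97924362, 0.50522457]), 0.00017899502530980353)
```

View pics/wrist11.png

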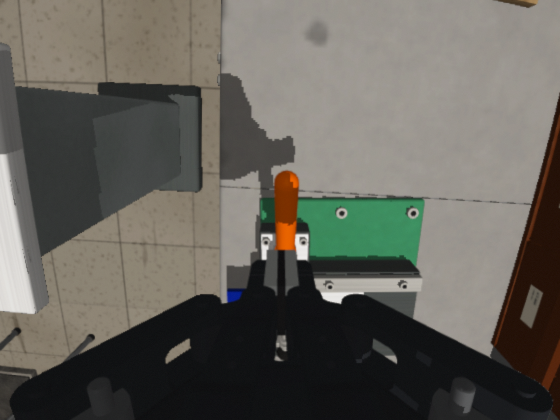

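View pics/scene11c.png

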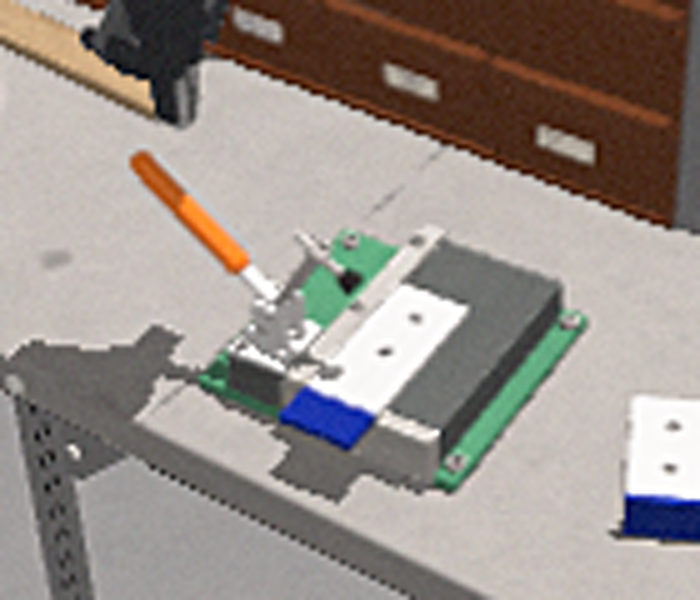

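The finger is above the handle with the tip 3 mm off its centre line in x. I'll correct that and press down.

Emit:
jog_arm(
  steps=[
    [0, 3, 15, 0, 0, 0],
    [0, 3, 30, 0, 0, 0],
    [0, 3, 40, 0, 0, 0],
    [0, 3, 47, 0, 0, 0],
    [0, 3, 53, 0, 0, 0],
    [0, 3, 58, 0, 0, 0],
    [0, 3, 63, 0, 0, 0],
    [0, 3, 68, 0, 0, 0],
    [0, 3, 73, 0, 0, 0],
    [0, 3, 78, 0, 0, 0],
    [0, 3, 83, 0, 0, 0],
    [0, 3, 88, 0, 0, 0],
    [0, 3, 93, 0, 0, 0],
    [0, 3, 97, 0, 0, 0],
    [0, 3, 97, 0, 0, 0],
  ],
)

```text
time_s: 10.23
position: [0.4574, 0.0238, 0.0948]
tool_rot: [3.139, -0.001, 1.625]
contact_force: [0.1, 1.5, 1.9]
opening: -0.0001
```

Run:
```python
from h import *
print(tcp())
b=(170,290,190,330)
im=snap('scene','scene12')[:,:,::-1]; cv2.imwrite('pics/scene12c.png',cv2.resize(im[b[0]:b[1],b[2]:b[3]],(700,600),interpolation=cv2.INTER_CUBIC))
```

```text
(10.2333, array([32.01523972, 98.12397553]), np.float64(94.79590377662261), array([ 3.13932552e+00, -9.09758465e-04,  1.62505394e+00]), array([0.09735329, 1.46120388, 1.89519801]), -0.00010889146624476325)
```

View pics/scene12c.png

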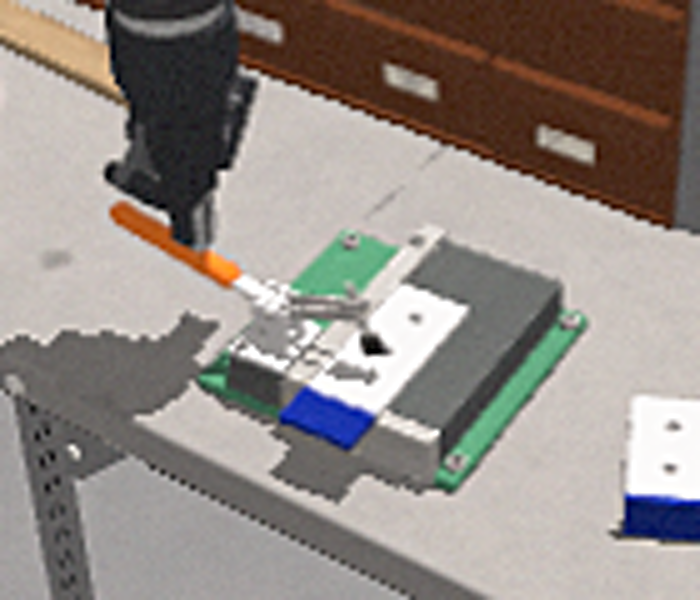

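The handle is partly down and the arm is swinging over the blank. I'll continue.

Emit:
jog_arm(
  steps=[
    [0, 0, 4, 0, 0, 0],
    [0, 0, 8, 0, 0, 0],
    [0, 0, 11, 0, 0, 0],
    [0, 0, 14, 0, 0, 0],
    [0, 0, 16, 0, 0, 0],
    [0, 0, 16, 0, 0, 0],
    [0, 0, 16, 0, 0, 0],
  ],
)

```text
time_s: 10.87
position: [0.4573, 0.0245, 0.0793]
tool_rot: [3.139, -0.003, 1.625]
contact_force: [0.8, 4.9, 6.3]
opening: 0.0002
```

Emit:
jog_arm(
  steps=[
    [0, 0, 1, 0, 0, 0],
    [0, 0, 2, 0, 0, 0],
    [0, 0, 3, 0, 0, 0],
    [0, 0, 3, 0, 0, 0],
  ],
)

```text
time_s: 11.2
position: [0.4575, 0.0245, 0.0788]
tool_rot: [3.138, -0.003, 1.625]
contact_force: [-7.8, 4.3, 26.1]
opening: -0.0002
```

Run:
```python
from h import *
print(tcp())
```

```text
(11.2, array([32.17314113, 98.81360681]), np.float64(78.83389154619806), array([ 3.13752204e+00, -2.64121939e-03,  1.62540356e+00]), array([-7.81193958,  4.3350265 , 26.08379555]), -0.00017004400675216903)
```

Force rose to 26 N without further travel: the handle is at its stop. I'll lift off and look.

Emit:
jog_arm(
  steps=[
    [0, 0, -20, 0, 0, 0],
    [0, 0, -60, 0, 0, 0],
    [0, 0, -100, 0, 0, 0],
    [-40, 10, -120, 0, 0, 0],
    [-80, 20, -120, 0, 0, 0],
    [-120, 30, -120, 0, 0, 0],
    [-160, 40, -120, 0, 0, 0],
    [-185, 40, -120, 0, 0, 0],
    [-185, 40, -120, 0, 0, 0],
    [-185, 40, -120, 0, 0, 0],
    [-185, 40, -120, 0, 0, 0],
  ],
)

```text
time_s: 12.12
position: [0.506, -0.1591, 0.1949]
tool_rot: [-3.141, -0.0, 1.624]
contact_force: [0.3, 0.3, 0.1]
opening: -0.0002
```

Run:
```python
from h import *
print(tcp())
im=snap('wrist','wrist13')[:,:,::-1]
snap('side','side13')
b=(170,290,190,330)
im2=snap('scene','scene13')[:,:,::-1]; cv2.imwrite('pics/scene13c.png',cv2.resize(im2[b[0]:b[1],b[2]:b[3]],(700,600),interpolation=cv2.INTER_CUBIC))
```

```text
(12.1167, array([ 70.56513662, -87.17065185]), np.float64(194.91585611043593), array([-3.14056948e+00, -4.51435145e-04,  1.62425391e+00]), array([0.2854689 , 0.32423778, 0.10092665]), -0.00017385213855459472)
```

View pics/wrist13.png

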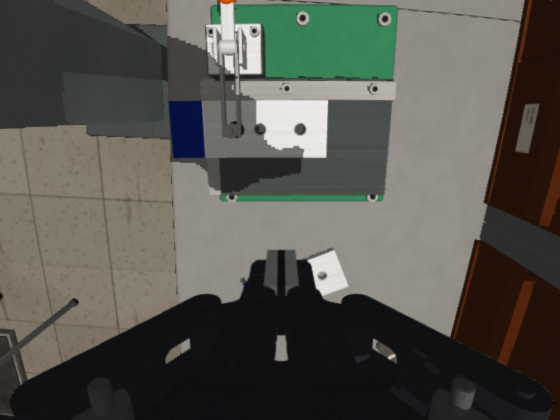

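View pics/scene13c.png

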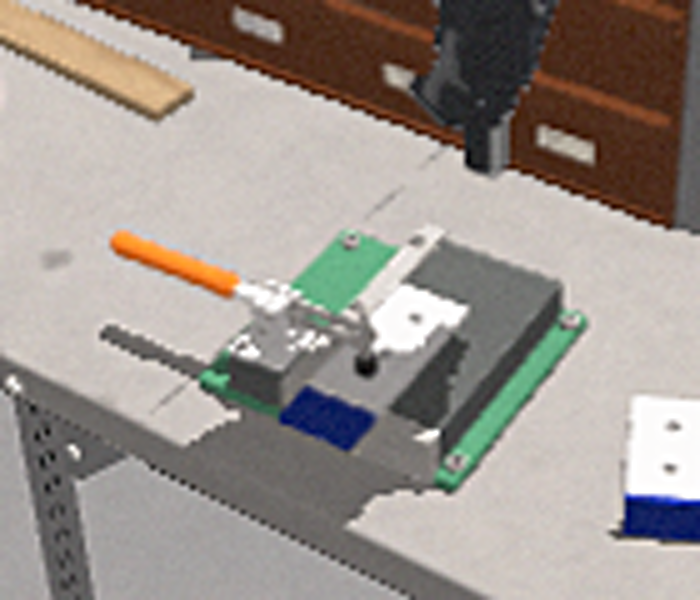

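The clamp is shut with its pad on the blank near (236,130), and the blue end overhangs at columns 169–204. Now a final measurement.

Run:
```python
from h import *
im=load('wrist13')['im'][:,:,::-1]
l=np.clip(im[85:210,160:340].astype(float)*1.8,0,255).astype(np.uint8)
cv2.imwrite('pics/w13c.png',cv2.resize(l,None,fx=4.4,fy=4.4,interpolation=cv2.INTER_CUBIC))
c=load('scene13')
def J(x,y,z): return np.r_[O+RJ@[x,y],z]/1000
for a in (0.6,.64,.66,.70):
    t=np.radians(40)-a; print(a,proj(c,J(30,38+127*np.cos(t),72+127*np.sin(t))))
g=c['im'].astype(int); m=(g[...,0]>180)&(g[...,1]<160)&(g[...,2]<90); m[:200]=0;m[270:]=0;m[:,:200]=0;m[:,260:]=0
v,u=np.nonzero(m); print(u.min(),v[u==u.min()],u.max(),v[u==u.max()])
```

```text
0.6 [[211.87534181 214.39881455]]
0.64 [[211.95019446 215.60260406]]
0.66 [[212.00660206 216.21081048]]
0.7 [[212.15704866 217.43869331]]
212 [218 219] 236 [226 228]
```

View pics/w13c.png

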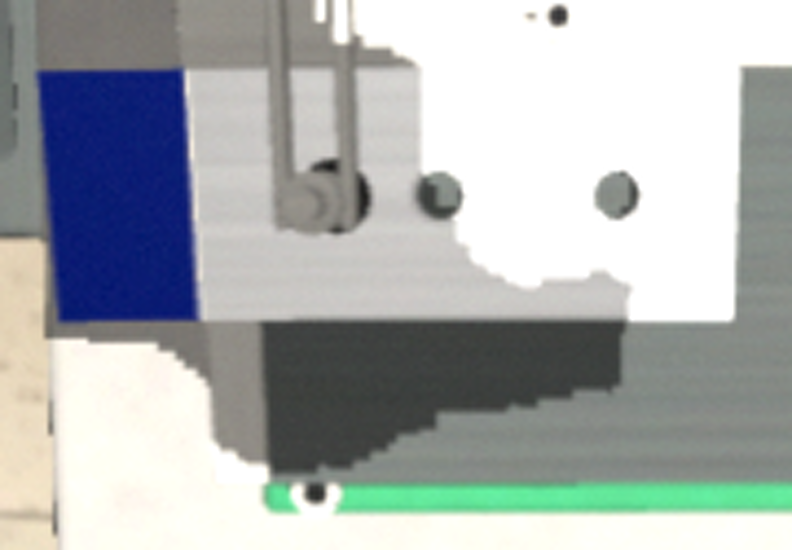

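Run:
```python
from h import *
c=load('wrist13')
def A(u,v,z): return jig(onz(c,[((u+.5)/4.4-.5+160,(v+.5)/4.4-.5+85)],z)[0]*1000)
print('edge',A(208,325,.04),A(215,450,.04),'strip12',A(262,325,.04),A(267,470,.04))
print('line',A(186,70,.046),A(199,318,.046),'front',A(39,72,.046),A(58,319,.046),'rear',A(741,70,.046),A(733,319,.046))
```

```text
edge [  0.64902721 -52.44115756] [  0.44115224 -79.66642644] strip12 [ 12.20782545 -52.49944929] [ 11.60325898 -84.17414125]
line [ 0.70892382 -0.7606371 ] [  0.25133077 -50.21306038] front [-29.00311825  -0.77334131] [-29.49067874 -50.22620489] rear [111.41595979  -1.11481421] [111.54789363 -50.66217711]
```

The bend line (x 0.25–0.7) and the front edge (x 0.45–0.65) coincide within about half a millimetre, so I'm handing the job in.

```bash
python3 -c "
from h import *
print(tcp()); print(robot.sign_off())"
```

```text
(12.2667, array([ 70.85640801, -86.23012662]), np.float64(195.38353648254792), array([-3.14151944e+00, -4.72105072e-05,  1.62631084e+00]), array([-0.09592244, -0.16243952,  0.24926622]), -5.142741629455413e-05)
the job is handed in; nothing more can be done
None
```

The job is done and handed in at about 12.3 s, with the arm clear of everything. I squared the blank against the fence with both open fingers and slid it forward from its rear end with the closed fingers. I then pressed the orange handle down until the force rose to 26 N with no further travel.

The last pictures and readings showed:
- **Bend line:** it measured at jig x 0.25–0.7 mm and the front edge at 0.45–0.65 mm, so they agree to about 0.5 mm. The blue end overhangs by about 29.5 mm.
- **Fence:** the blank is flush and parallel to it. The measured gap of about 1 mm at both ends is within the camera's error.
- **Handle:** its end is where the level stop at 0.70 should put it, within about a pixel. The pad rests on the blank.
- **Rear end:** it measured at 111.4–111.5 mm where 110 mm was expected. This disagrees with the bend line by about 1 mm, which the camera's 2 mm calibration could explain. I aligned to the bend line and the edge.

I did not lift the blank, and nothing else on the counter was touched on purpose. I did not measure the other objects again at the end.

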